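# Hold the lever bin open and let its lid down softly

### The job

I have used razor cartridges to throw away: hold the steel lever bin open for me. With your fingertips press the lever's plate right down until the lid stands fully open, keep it open for about four seconds, then let the plate come up slowly under your fingers so that the lid settles shut without dropping or slamming, and take your hand away. Only press the plate from above: do not pinch it, do not touch the lid, and leave everything else on the counter where it is.

Things in the scene. Friction and masses are not known exactly. Their poses are not given: they have to be found in the camera images.
- bin: brushed steel counter waste bin, screwed to the counter: a box 140 mm deep (its x), 160 mm wide (its y), 125 mm high with a flat hinged lid (top at 134 mm) and an elbow lever. Origin at the centre of its underside, z up; the lever's press plate is on its -x side, the lid's hinge along its +x top edge. It may stand turned up to 0.65 rad either way
- press_plate (a point): centre of the top face of the lever's press plate, a flat steel plate 34 mm (bin's x) by 182 mm (bin's y), 5 mm thick, 10 mm lip folded down along its outer edge. At rest 142 mm from the bin's origin along the bin's -x (67 mm clear of the lid) and 110 mm above the counter, its face sloping 0.17 rad, outer edge higher. Axes: at rest those of the bin; they turn with the lever
- lever_pivot (a point): middle of the lever's turning axis, which lies along the bin's y: 10 mm along the bin's +x from the bin's origin, 80 mm above the counter. Axes as the bin. The plate's face moves on an arc of 155 mm radius about it, on two side arms 178 mm apart
- bin_lever (a joint): angle of the elbow lever about its pivot: 0 at rest (plate up), grows as the plate is pressed, to 0.34 rad at its stop, where the plate's face is 52 mm lower, about 58 mm above the counter, sloping 0.17 rad the other way. A return spring and the lid's weight push the plate up all the way: about 3 to 6 N presses it, and it rises by itself as the push is taken off
- bin_lid (a joint): angle of the lid about its rear hinge: 0 shut, 1.30 rad (fully open, leaning back) when the lever is at its stop. Linked to the lever by two push rods, both ways: each 1 mm of plate travel moves the lid about 0.025 rad. The lid has no soft-close damper: if the plate is let go the lid drops and slams
- lid_front (a point): middle of the lid's front edge, on its top face; lid 150 x 168 mm. Rises from 131 mm (shut) to about 270 mm above the counter (open)
- trimmer: silver beard trimmer lying on the counter, 160 x 38 x 34 mm, long side along its x, blade at +x; origin under its middle
- silicone_brush: flat black silicone face brush lying bristles up, 78 x 52 x 24 mm; origin under its middle
- steel_tin: closed round steel tin, 69 mm across, 30 mm high; origin at the centre of its underside
- oil_bottle: small amber glass bottle, 36 mm across, 85 mm high, standing beside the bin; origin at the centre of its underside
- shaving_brush: shaving brush standing on its wooden handle, 42 mm across, 105 mm high, beside the bin; origin at the centre of its underside
- mug: white ceramic mug, 80 mm across, 90 mm high, far to the left; origin at the centre of its underside
- balm_jar: green glass jar, 60 mm across, 45 mm high, far to the right; origin at the centre of its underside

How it is judged:
By the outcome, as a careful person would: the job done as asked, in the order asked, and still so for the second after the job is handed in, with the robot touching nothing.
It also fails if it takes over 53 s, if anything falls off the work surface, if the arm or the gripper's body presses on something with over 40 N, if the wrist force passes 120 N, or if a joint passes its speed limit or range.

### The arm

A 7-joint arm with a two-finger parallel gripper is mounted at the origin on the work surface. World frame = base frame: x ahead of the robot, y to its left, z up, the work surface at z = 0. Lengths are in mm, angles in rad, forces in N, time in s.
With the tool pointing down it reaches from about 400 to 750 mm from the base axis. Payload 19.5 kg.
Tool frame: the origin (TCP) lies at the very end of the fingers, on their centre line; the grasp point (between the pads) lies 19 mm behind it; z points along the fingers, y is the line along which they close (so a half turn about z gives the same grasp; the last joint's range is limited). The gripper opens to 85 mm and grips with 20 to 120 N. Pads are 22 mm wide; open, the fingers measure 114 mm over their backs; the gripper's body (76 mm by 85 mm) begins 54 mm behind the grasp point. The pads swing forward as they close: fully open they stand 13 mm farther back than shut.
Start: joints at [1.282, 0.707, -0.028, 1.485, 0.022, 0.951, -0.075], TCP at [140.468, -557.551, 231.268] pointing down, gripper open.
Joint ranges: [-2.71, 2.71], [-0.32, 2.16], [-1.57, 1.52], [0, 2.45], [-1.46, 4.6], [0, 2.02], [-2.83, 2.83]. Speed limits (rad/s): [1.89, 1.89, 2.57, 2.57, 3.01, 3.01, 3.01].

### API

Orientations are given as a 3x3 rotation matrix whose columns are the frame's x, y, z axes.
In Python, from bench import r gives the robot as it stands.
- The arm moves only by the tool drive_tool, never from a script. Its argument "series" is a list of rows, each a list of 6 numbers: the shift along the tool's x, y, z scaled (see below), then the turn, a rotation vector about the tool's x, y, z scaled (see below). A call has 1 to 12 rows; each row is the pose to reach, as a shift and turn from the pose commanded when the call began, along the tool's axes at that moment, turning the shorter way round; what a row does not reach only later rows make up. The controller multiplies each number of a shift by 50 cm and each number of a turn by pi rad. A row lasts 1/10 s, in which the tool goes at most 50 mm and 8.59 degrees, less where a joint would pass 70% of its speed; a pose out of reach is approached as far as the arm can. A call with a number of a shift or a turn outside -1 to 1 is refused whole. A call with a gripper value outside its range is refused whole. "fingers" is the closure, from 0 (fully open) to 1 (shut), set as the call begins (left out, the last holds). The fingers move at their own pace and stop on an object; the grip force is fixed at half the most. Time passes only in rows, so rows that repeat a pose let the fingers close. It gives the time, the measured TCP pose, the force, the opening and the grip force at its end, in the units of the state.
- r.observe(): the state, without advancing time (a new reading comes with each control period).
- r.get_image(name): name is "scene" or "top" or "wrist"; returns a dict with "image" (480x640x3 uint8, red, green, blue), "K" (3x3 intrinsics, pixels), "position" and "rotation" of the camera in the world. Camera axes: x right, y down, z forward; pixel columns grow to the right and rows downward; lengths in mm; the calibration is good to about 2 mm. The wrist camera is an equidistant fisheye: a pixel r from the principal point sees the ray r / f radians off the axis. A picture is of the moment at which its call begins. There is no depth.
- r.job_done(): hands the job in; it is judged then, once.
The state is a dict: "time_s": time; "joint_positions": joint angles; "qd": joint speeds; "joint_torque": joint torques, N m; "tcp_pos": TCP position; "tcp_rot": TCP orientation; "wrist_force": force on the tool from outside, world axes, zero at the start; "ft_torque": the same for the moment, N m; "grip_width": finger opening in mm; "finger_force": force on a finger pad.
Only numpy, scipy, OpenCV 4.12 (cv2) and the standard library are available. Lean on these libraries where they do the work, as an engineer would, in place of code of your own. Each camera call takes 0.05 s, during which the arm holds its last target. There are 200 camera calls.

## Working session

There is one attempt and no reset: what is moved stays moved. The work goes in short steps, Python scripts to look and compute and a tool call to move; the robot and the scene stay as the last step left them, time stands still between calls to the robot, and variables do not carry over. Pictures are saved under pics/ and viewed, at most 10 in all, crops included, and the job is handed in when it is done.

Besides the shell and the picture viewer there is one more tool, called after "Emit:" by a JSON object that holds its "method" and its "body", one argument or row to a line. drive_tool: Moves the arm, as the interface text tells. Its arguments: {"type":"object","properties":{"series":{"type":"array","items":{"type":"array","items":{"type":"number"}}},"fingers":{"type":"number"}},"required":["series"]}

```bash
mkdir -p pics
python3 - <<'E'
from bench import r
import cv2,pickle
for n in ("scene","top"):
    d=r.get_image(n); cv2.imwrite(f"pics/{n}.png",d["image"][:,:,::-1]); pickle.dump(d,open(n+".pkl","wb"))
    print(n,d["K"],d["position"],d["rotation"])
o=r.observe(); print(o)
E
```

```text
scene [[512.40891638   0.         324.80972584]
 [  0.         512.40891638 233.80911649]
 [  0.           0.           1.        ]] [1034.81872742  810.62298503 1124.1147763 ] [[-0.88483722  0.33711603 -0.32158338]
 [ 0.46553015  0.6672503  -0.58142817]
 [ 0.01856785 -0.66417605 -0.74734558]]
top [[442.41043554   0.         319.37471209]
 [  0.         442.41043554 237.03068025]
 [  0.           0.           1.        ]] [ 329.3129737     3.46039331 1332.07563066] [[-0.02496389 -0.98278791  0.18304295]
 [-0.99968029  0.02380635 -0.00851882]
 [ 0.00401461 -0.18319709 -0.98306801]]
{'time_s': 0.1, 'joint_positions': array([ 1.28230364,  0.70702861, -0.02759565,  1.48493847,  0.02198308,
        0.95087705, -0.0754898 ]), 'qd': array([-1.78309691e-03, -1.68467512e-03, -7.07285625e-04, -4.94803953e-04,
        8.91663090e-04, -7.02612589e-05,  7.78133088e-04]), 'joint_torque': array([ 1.77923510e-03, -8.84293914e+01,  1.23663168e+00, -2.36449224e+01,
        1.70271605e-02,  5.14795363e-03, -7.74337923e-05]), 'tcp_pos': array([ 140.41002257, -557.36199775,  230.88461727]), 'tcp_rot': array([[ 9.69705053e-01,  2.44278619e-01, -2.58452934e-04],
       [ 2.44278754e-01, -9.69704623e-01,  9.13671788e-04],
       [-2.74325225e-05, -9.49126710e-04, -9.99999549e-01]]), 'wrist_force': array([-0.4242963 , -0.26099736,  0.33245789]), 'ft_torque': array([0.01083008, 0.00210517, 0.03146454]), 'finger_force': 0.0, 'grip_width': 85.2652250965279}
```

View pics/top.png

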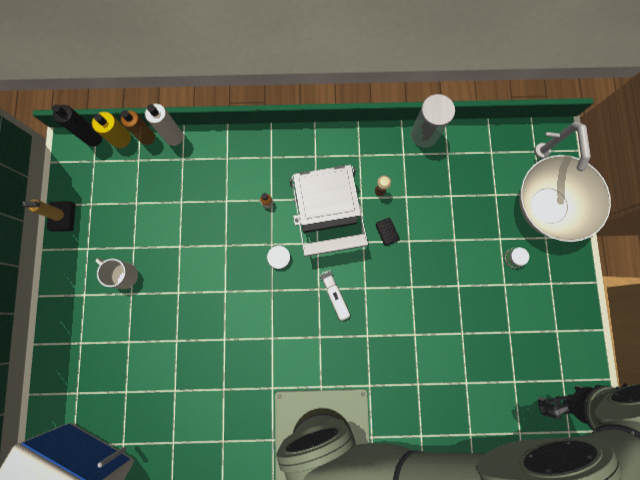

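View pics/scene.png

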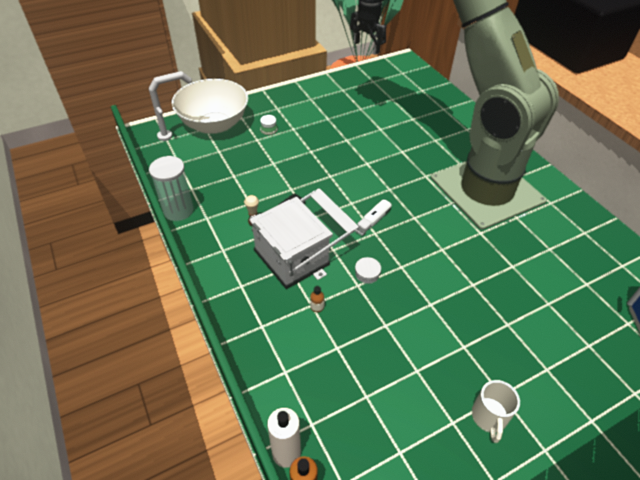

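The top view shows the plate at about (335,244), the lid at (327,195), the trimmer at (337,297) and the tin at (279,258). Next I'll enlarge both views.

Run:
```python
import cv2,numpy as np
a=cv2.imread("pics/top.png")[155:275,255:415]; b=cv2.imread("pics/scene.png")[170:320,220:420]
cv2.imwrite("pics/c1.png",cv2.resize(a,None,fx=5,fy=5,interpolation=cv2.INTER_CUBIC))
cv2.imwrite("pics/c2.png",cv2.resize(b,None,fx=4,fy=4,interpolation=cv2.INTER_CUBIC))
```

```text
(no output)
```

View pics/c1.png

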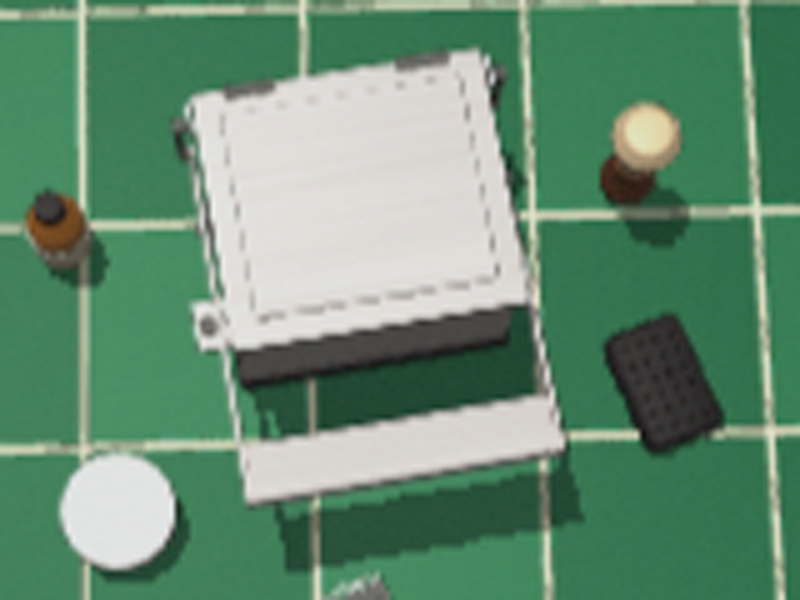

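View pics/c2.png

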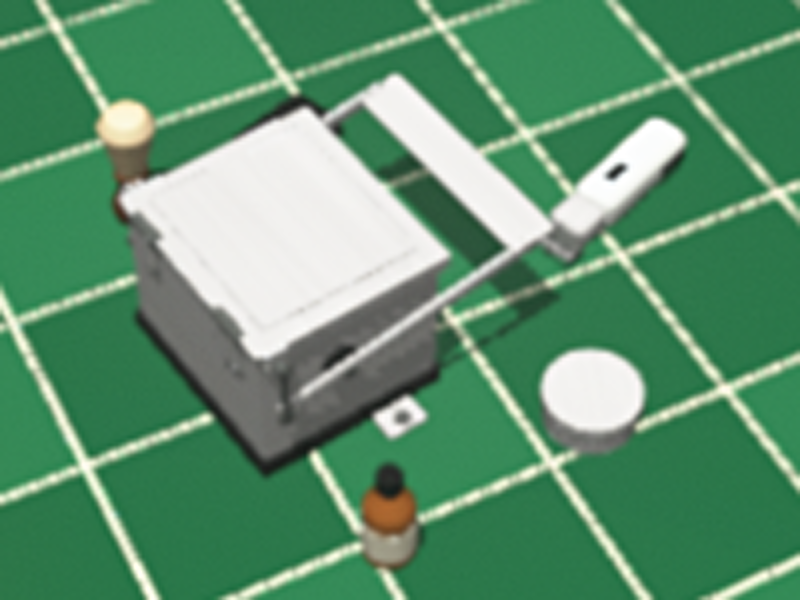

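The top crop shows the plate corners at (248,502), (566,452), (553,395) and (243,442), and the lid corners at (188,100), (483,48), (530,302) and (232,348). In the scene crop the plate corners are (395,72), (550,222), (515,245) and (365,92). I'll fit the bin pose to these.

```bash
cat > h.py <<'E'
import numpy as np,pickle
from scipy.optimize import least_squares
c,s=17*np.cos(.17),17*np.sin(.17)
P={'ol':(-142-c,91,110+s),'or':(-142-c,-91,110+s),'il':(-142+c,91,110-s),'ir':(-142+c,-91,110-s),
'fl':(-75,84,134),'fr':(-75,-84,134),'bl':(75,84,134),'br':(75,-84,134)}
T={'ol':(248,502),'or':(566,452),'il':(243,442),'ir':(553,395),'bl':(188,100),'br':(483,48),'fr':(530,302),'fl':(232,348)}
S={'or':(395,72),'ol':(550,222),'ir':(365,92),'il':(515,245),'fr':(305,108),'fl':(450,255),'bl':(262,355),'br':(128,190)}
def proj(d,p):
    q=np.asarray(d["rotation"]).T@(p-np.asarray(d["position"])); q=np.asarray(d["K"])@q; return q[:2]/q[2]
def W(v,p): C,Sn=np.cos(v[2]),np.sin(v[2]); return np.array([v[0]+C*p[0]-Sn*p[1],v[1]+Sn*p[0]+C*p[1],p[2]])
E
python3 - <<'E'
from h import *
ds={n:pickle.load(open(n+".pkl","rb")) for n in("top","scene")}
def res(v,use):
    return np.concatenate([proj(ds[n],W(v,P[k]))-(np.array(m[k])/f+o) for n,m,f,o in(("top",T,5,np.array([255,155])),("scene",S,4,np.array([220,170]))) if n in use for k in m])
for u in(["top"],["scene"],["top","scene"]):
    q=least_squares(res,[600,0,.15],args=(u,),loss='soft_l1'); print(u,q.x.round(3),res(q.x,u).reshape(-1,2).round(1).tolist())
v=q.x; print("plate",W(v,(-142,0,110)),"yaw",v[2])
E
```

```text
['top'] [ 6.73992e+02 -3.09050e+01  1.43000e-01] [[-0.4, 0.5], [0.2, -0.2], [-1.3, 1.2], [0.4, -0.0], [0.5, -1.2], [-0.1, -0.2], [0.2, -0.3], [0.2, 0.3]]
['scene'] [ 6.74179e+02 -2.64130e+01  1.53000e-01] [[0.5, -0.5], [1.7, 0.1], [-1.5, 0.7], [0.6, 1.2], [0.1, -1.6], [0.5, -1.5], [-0.8, -0.2], [-2.4, 0.8]]
['top', 'scene'] [ 6.73788e+02 -2.94860e+01  1.47000e-01] [[-0.7, 0.7], [-0.1, -0.3], [-1.6, 1.3], [0.0, -0.1], [-0.1, -1.0], [-0.8, -0.2], [-0.2, -0.4], [-0.2, 0.5], [0.5, -1.1], [1.3, -0.4], [-1.5, 0.0], [0.1, 0.6], [0.0, -2.3], [0.0, -2.1], [-1.4, -1.1], [-2.7, -0.1]]
plate [533.31863049 -50.27757942 110.        ] yaw 0.14695102836040436
```

Emit:
{"method": "drive_tool", "body": {
  "series": [
    [0.07,-0.055,0,0,0,0.003],
    [0.14,-0.11,0,0,0,0.006],
    [0.21,-0.165,0,0,0,0.009],
    [0.28,-0.22,0,0,0,0.012],
    [0.35,-0.275,0,0,0,0.015],
    [0.42,-0.33,0,0,0,0.018],
    [0.49,-0.385,0,0,0,0.021],
    [0.56,-0.44,0,0,0,0.024],
    [0.63,-0.495,0,0,0,0.027],
    [0.7,-0.55,0,0,0,0.03],
    [0.77,-0.605,0,0,0,0.032],
    [0.8,-0.63,0,0,0,0.032]
  ],
  "fingers": 1
}}

```text
time_s: 1.3
tcp_pos: [453.3, -150.8, 231.0]
tcp_rot: [[0.989, 0.149, 0.0], [0.149, -0.989, 0.001], [0.0, -0.001, -1.0]]
wrist_force: [-0.8, -0.8, 0.0]
grip_width: 0.1
finger_force: 0.0
```

Emit:
{"method": "drive_tool", "body": {
  "series": [
    [0.05,-0.05,0,0,0,0],
    [0.1,-0.1,0.03,0,0,0],
    [0.15,-0.14,0.06,0,0,0],
    [0.18,-0.17,0.1,0,0,0],
    [0.19,-0.18,0.14,0,0,0],
    [0.19,-0.18,0.16,0,0,0],
    [0.19,-0.18,0.16,0,0,0]
  ]
}}

```text
time_s: 2.0
tcp_pos: [531.5, -51.9, 150.4]
tcp_rot: [[0.989, 0.145, -0.002], [0.145, -0.989, -0.0], [-0.002, -0.0, -1.0]]
wrist_force: [-0.6, -0.6, 0.8]
grip_width: 0.0
finger_force: 0.0
```

Run:
```python
from bench import r
import cv2
a=r.get_image("top")["image"][:,:,::-1][155:275,255:415]
b=r.get_image("scene")["image"][:,:,::-1][170:320,220:420]
cv2.imwrite("pics/d.png",cv2.hconcat([cv2.resize(a,(400,300),interpolation=2),cv2.resize(b,(400,300),interpolation=2)]))
w=r.get_image("wrist")["image"][:,:,::-1]; cv2.imwrite("pics/w.png",w)
o=r.observe(); print(o["tcp_pos"],o["tcp_rot"],o["wrist_force"],o["time_s"])
```

```text
[532.36061434 -52.22774007 152.2320499 ] [[ 9.89469749e-01  1.44736383e-01  9.97940757e-04]
 [ 1.44736608e-01 -9.89470206e-01 -1.57372760e-04]
 [ 9.64655083e-04  3.00154146e-04 -9.99999490e-01]] [0.60540954 0.76915493 0.3267233 ] 2.15
```

View pics/w.png

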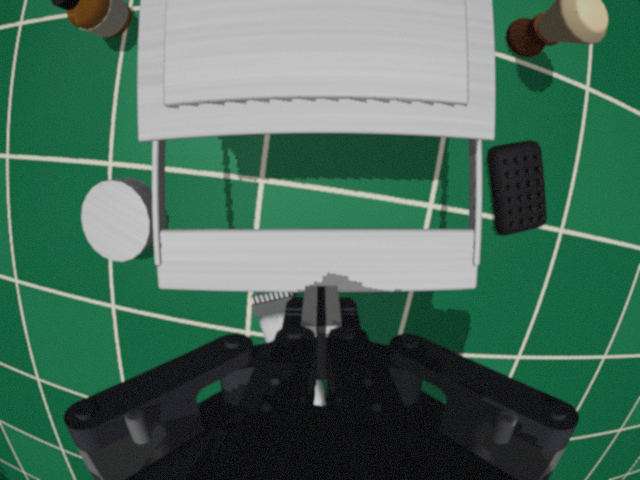

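View pics/d.png

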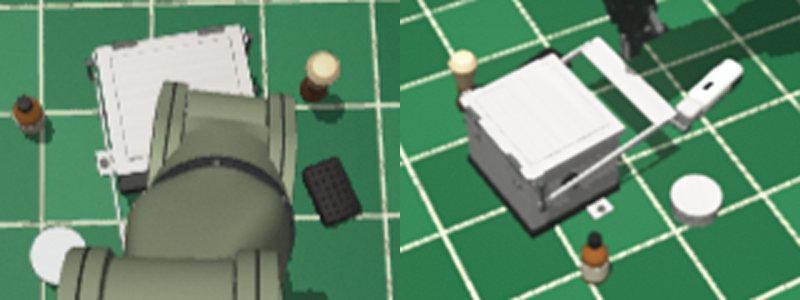

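The wrist view shows the plate from (160,230) to (478,290). It is square to the tool and centred on the fingers (column 320). I'll check its position in x by intersecting rays with the plate's edge heights.

Run:
```python
from bench import r
import numpy as np
d=r.get_image("wrist"); K=np.array(d["K"]);R=np.array(d["rotation"]);p=np.array(d["position"]);print(K[0],K[1],p,R.round(3).tolist())
o=r.observe(); t=o["tcp_pos"];print(t)
for u,v,z in((160,232,107),(476,230,107),(159,288,113),(476,289,113),(138,137,134),(494,137,134)):
    a=np.array([(u-K[0,2])/K[0,0],(v-K[1,2])/K[1,1]]);th=np.hypot(*a);q=R@np.r_[a/th*np.sin(th),np.cos(th)]
    w=p+q*(z-p[2])/q[2]; print(u,v,w.round(1),"tool",(o["tcp_rot"].T@(w-t)).round(1))
```

```text
[371.64829954   0.         320.7985336 ] [  0.         371.64829954 239.34998343] [602.87774607 -42.14370544 295.0523015 ] [[0.145, -0.951, -0.274], [-0.989, -0.139, -0.04], [0.0, 0.277, -0.961]]
[532.42129475 -52.0875002  152.25815202]
160 232 [540.4  39.5 107. ] tool [ 21.1 -89.5  45.3]
476 230 [ 567.1 -134.5  107. ] tool [22.3 86.6 45.3]
159 288 [508.9  37.5 113. ] tool [-10.4 -92.   39.2]
476 289 [ 534.6 -141.4  113. ] tool [-10.8  88.7  39.3]
138 137 [593.5  42.3 134. ] tool [ 74.1 -84.5  18.3]
494 137 [ 617.  -120.7  134. ] tool [73.7 80.1 18.4]
```

Emit:
{"method": "drive_tool", "body": {
  "series": [
    [0.008,-0.002,0.015,0,0,0],
    [0.008,-0.002,0.03,0,0,0],
    [0.008,-0.002,0.045,0,0,0],
    [0.008,-0.002,0.055,0,0,0],
    [0.008,-0.002,0.062,0,0,0],
    [0.008,-0.002,0.066,0,0,0],
    [0.008,-0.002,0.07,0,0,0],
    [0.008,-0.002,0.074,0,0,0],
    [0.008,-0.002,0.078,0,0,0],
    [0.008,-0.002,0.082,0,0,0],
    [0.008,-0.002,0.086,0,0,0],
    [0.008,-0.002,0.09,0,0,0]
  ]
}}

```text
time_s: 3.4
tcp_pos: [535.9, -50.0, 106.2]
tcp_rot: [[0.989, 0.146, -0.0], [0.146, -0.989, 0.0], [-0.0, -0.0, -1.0]]
wrist_force: [-2.3, -0.6, 4.6]
grip_width: -0.3
finger_force: 2.1
```

Emit:
{"method": "drive_tool", "body": {
  "series": [
    [0,0,0.004,0,0,0],
    [0,0,0.008,0,0,0],
    [0,0,0.012,0,0,0],
    [0,0,0.016,0,0,0],
    [0,0,0.02,0,0,0],
    [0,0,0.024,0,0,0],
    [0,0,0.028,0,0,0],
    [0,0,0.032,0,0,0],
    [0,0,0.036,0,0,0],
    [0,0,0.04,0,0,0],
    [0,0,0.044,0,0,0],
    [0,0,0.048,0,0,0]
  ]
}}

```text
time_s: 4.6
tcp_pos: [536.0, -49.9, 82.1]
tcp_rot: [[0.989, 0.146, -0.0], [0.146, -0.989, 0.0], [-0.0, -0.0, -1.0]]
wrist_force: [-3.9, 0.2, 3.9]
grip_width: -0.0
finger_force: 2.1
```

Emit:
{"method": "drive_tool", "body": {
  "series": [
    [0,0,0.004,0,0,0],
    [0,0,0.008,0,0,0],
    [0,0,0.012,0,0,0],
    [0,0,0.016,0,0,0],
    [0,0,0.02,0,0,0],
    [0,0,0.024,0,0,0],
    [0,0,0.028,0,0,0],
    [0,0,0.032,0,0,0],
    [0,0,0.035,0,0,0],
    [0,0,0.038,0,0,0],
    [0,0,0.04,0,0,0],
    [0,0,0.04,0,0,0]
  ]
}}

```text
time_s: 5.8
tcp_pos: [536.0, -49.9, 62.2]
tcp_rot: [[0.989, 0.146, -0.0], [0.146, -0.989, 0.0], [-0.0, -0.0, -1.0]]
wrist_force: [1.4, -0.9, 2.8]
grip_width: -0.0
finger_force: 1.1
```

Commanded z is about 62.3. I'll creep down to the stop, watching the force.

Emit:
{"method": "drive_tool", "body": {
  "series": [
    [0,0,0.001,0,0,0],
    [0,0,0.002,0,0,0],
    [0,0,0.003,0,0,0],
    [0,0,0.004,0,0,0],
    [0,0,0.005,0,0,0],
    [0,0,0.006,0,0,0],
    [0,0,0.006,0,0,0]
  ]
}}

```text
time_s: 6.5
tcp_pos: [536.0, -49.9, 59.2]
tcp_rot: [[0.989, 0.146, -0.0], [0.146, -0.989, 0.0], [-0.0, -0.0, -1.0]]
wrist_force: [1.1, 0.8, 2.3]
grip_width: 0.3
finger_force: 1.1
```

Emit:
{"method": "drive_tool", "body": {
  "series": [
    [0,0,0.001,0,0,0],
    [0,0,0.002,0,0,0],
    [0,0,0.003,0,0,0],
    [0,0,0.003,0,0,0]
  ]
}}

```text
time_s: 6.9
tcp_pos: [536.2, -49.9, 58.0]
tcp_rot: [[0.989, 0.146, 0.0], [0.146, -0.989, 0.0], [0.0, -0.0, -1.0]]
wrist_force: [0.5, 0.5, 8.3]
grip_width: 0.1
finger_force: 4.1
```

Emit:
{"method": "drive_tool", "body": {
  "series": [
    [0,0,0.001,0,0,0],
    [0,0,0.002,0,0,0],
    [0,0,0.002,0,0,0]
  ]
}}

```text
time_s: 7.2
tcp_pos: [536.3, -49.9, 57.2]
tcp_rot: [[0.989, 0.146, 0.001], [0.146, -0.989, 0.0], [0.001, 0.0, -1.0]]
wrist_force: [0.5, 0.3, 12.7]
grip_width: 0.2
finger_force: 6.3
```

Run:
```python
from bench import r
import cv2
b=r.get_image("scene")["image"][:,:,::-1][120:320,220:420]
w=r.get_image("wrist")["image"][:,:,::-1]
cv2.imwrite("pics/e.png",cv2.hconcat([cv2.resize(b,(360,360),interpolation=2),cv2.resize(w,(440,360))]))
o=r.observe(); print(o["tcp_pos"],o["wrist_force"],o["time_s"])
```

```text
[536.30834206 -49.90290545  57.2262487 ] [-0.48243417  0.74101513 12.58351741] 7.3
```

View pics/e.png

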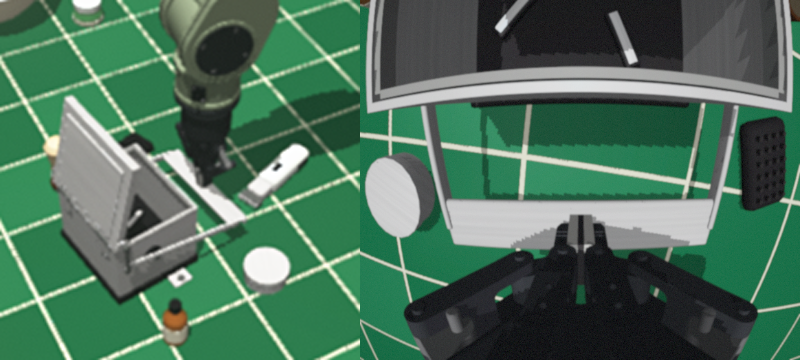

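The picture shows the lid standing fully open (left panel, about (95,150)) with the fingertips on the plate at (580,220). The force has risen to 12.6 N, so the lever is at its stop. Now I hold.

Emit:
{"method": "drive_tool", "body": {
  "series": [
    [0,0,0,0,0,0],
    [0,0,0,0,0,0],
    [0,0,0,0,0,0],
    [0,0,0,0,0,0],
    [0,0,0,0,0,0],
    [0,0,0,0,0,0],
    [0,0,0,0,0,0],
    [0,0,0,0,0,0],
    [0,0,0,0,0,0],
    [0,0,0,0,0,0],
    [0,0,0,0,0,0],
    [0,0,0,0,0,0]
  ]
}}

```text
time_s: 8.5
tcp_pos: [536.3, -49.9, 57.2]
tcp_rot: [[0.989, 0.146, 0.001], [0.146, -0.989, 0.0], [0.001, -0.0, -1.0]]
wrist_force: [0.6, 0.5, 12.8]
grip_width: -0.3
finger_force: 6.2
```

Emit:
{"method": "drive_tool", "body": {
  "series": [
    [0,0,0,0,0,0],
    [0,0,0,0,0,0],
    [0,0,0,0,0,0],
    [0,0,0,0,0,0],
    [0,0,0,0,0,0],
    [0,0,0,0,0,0],
    [0,0,0,0,0,0],
    [0,0,0,0,0,0],
    [0,0,0,0,0,0],
    [0,0,0,0,0,0],
    [0,0,0,0,0,0],
    [0,0,0,0,0,0]
  ]
}}

```text
time_s: 9.7
tcp_pos: [536.3, -49.9, 57.2]
tcp_rot: [[0.989, 0.146, 0.001], [0.146, -0.989, 0.0], [0.001, -0.0, -1.0]]
wrist_force: [0.8, 0.1, 12.7]
grip_width: -0.1
finger_force: 6.2
```

Emit:
{"method": "drive_tool", "body": {
  "series": [
    [0,0,0,0,0,0],
    [0,0,0,0,0,0],
    [0,0,0,0,0,0],
    [0,0,0,0,0,0],
    [0,0,0,0,0,0],
    [0,0,0,0,0,0],
    [0,0,0,0,0,0],
    [0,0,0,0,0,0],
    [0,0,0,0,0,0],
    [0,0,0,0,0,0],
    [0,0,0,0,0,0],
    [0,0,0,0,0,0]
  ]
}}

```text
time_s: 10.9
tcp_pos: [536.3, -49.9, 57.2]
tcp_rot: [[0.989, 0.146, 0.001], [0.146, -0.989, 0.0], [0.001, -0.0, -1.0]]
wrist_force: [-0.9, 0.9, 12.8]
grip_width: 0.0
finger_force: 6.2
```

Emit:
{"method": "drive_tool", "body": {
  "series": [
    [0,0,0,0,0,0],
    [0,0,-0.001,0,0,0],
    [0,0,-0.003,0,0,0],
    [0,0,-0.005,0,0,0],
    [0,0,-0.007,0,0,0],
    [0,0,-0.009,0,0,0],
    [0,0,-0.011,0,0,0],
    [0,0,-0.013,0,0,0],
    [0,0,-0.015,0,0,0],
    [0,0,-0.017,0,0,0],
    [0,0,-0.019,0,0,0],
    [0,0,-0.021,0,0,0]
  ]
}}

```text
time_s: 12.1
tcp_pos: [536.0, -49.9, 67.4]
tcp_rot: [[0.989, 0.146, -0.0], [0.146, -0.989, 0.0], [-0.0, -0.0, -1.0]]
wrist_force: [-3.3, 0.1, 2.9]
grip_width: -0.0
finger_force: 1.3
```

Emit:
{"method": "drive_tool", "body": {
  "series": [
    [0,0,-0.002,0,0,0],
    [0,0,-0.004,0,0,0],
    [0,0,-0.006,0,0,0],
    [0,0,-0.008,0,0,0],
    [0,0,-0.01,0,0,0],
    [0,0,-0.012,0,0,0],
    [0,0,-0.014,0,0,0],
    [0,0,-0.016,0,0,0],
    [0,0,-0.018,0,0,0],
    [0,0,-0.02,0,0,0],
    [0,0,-0.022,0,0,0],
    [0,0,-0.024,0,0,0]
  ]
}}

```text
time_s: 13.3
tcp_pos: [536.1, -49.9, 79.4]
tcp_rot: [[0.989, 0.146, 0.0], [0.146, -0.989, 0.0], [0.0, -0.0, -1.0]]
wrist_force: [-2.2, -0.2, 3.3]
grip_width: 0.2
finger_force: 1.6
```

Emit:
{"method": "drive_tool", "body": {
  "series": [
    [0,0,-0.002,0,0,0],
    [0,0,-0.004,0,0,0],
    [0,0,-0.006,0,0,0],
    [0,0,-0.008,0,0,0],
    [0,0,-0.01,0,0,0],
    [0,0,-0.012,0,0,0],
    [0,0,-0.014,0,0,0],
    [0,0,-0.016,0,0,0],
    [0,0,-0.018,0,0,0],
    [0,0,-0.02,0,0,0],
    [0,0,-0.022,0,0,0],
    [0,0,-0.024,0,0,0]
  ]
}}

```text
time_s: 14.5
tcp_pos: [536.4, -49.9, 91.5]
tcp_rot: [[0.989, 0.146, 0.001], [0.146, -0.989, 0.0], [0.001, -0.0, -1.0]]
wrist_force: [2.1, 0.0, 3.4]
grip_width: -0.0
finger_force: 1.6
```

Emit:
{"method": "drive_tool", "body": {
  "series": [
    [0,0,-0.002,0,0,0],
    [0,0,-0.004,0,0,0],
    [0,0,-0.006,0,0,0],
    [0,0,-0.008,0,0,0],
    [0,0,-0.01,0,0,0],
    [0,0,-0.012,0,0,0],
    [0,0,-0.014,0,0,0],
    [0,0,-0.016,0,0,0],
    [0,0,-0.018,0,0,0],
    [0,0,-0.02,0,0,0],
    [0,0,-0.022,0,0,0],
    [0,0,-0.024,0,0,0]
  ]
}}

```text
time_s: 15.7
tcp_pos: [536.1, -49.9, 103.4]
tcp_rot: [[0.989, 0.146, -0.0], [0.146, -0.989, 0.0], [-0.0, -0.0, -1.0]]
wrist_force: [2.5, 0.2, 2.9]
grip_width: 0.2
finger_force: 1.6
```

Next I slow down for the last 10 mm.

Emit:
{"method": "drive_tool", "body": {
  "series": [
    [0,0,-0.001,0,0,0],
    [0,0,-0.002,0,0,0],
    [0,0,-0.003,0,0,0],
    [0,0,-0.004,0,0,0],
    [0,0,-0.005,0,0,0],
    [0,0,-0.006,0,0,0],
    [0,0,-0.007,0,0,0],
    [0,0,-0.008,0,0,0],
    [0,0,-0.009,0,0,0],
    [0,0,-0.01,0,0,0],
    [0,0,-0.011,0,0,0],
    [0,0,-0.012,0,0,0]
  ]
}}

```text
time_s: 16.9
tcp_pos: [536.1, -49.9, 109.4]
tcp_rot: [[0.989, 0.146, -0.0], [0.146, -0.989, 0.0], [-0.0, -0.0, -1.0]]
wrist_force: [2.5, 0.1, 2.8]
grip_width: 0.2
finger_force: 1.6
```

Emit:
{"method": "drive_tool", "body": {
  "series": [
    [0,0,-0.001,0,0,0],
    [0,0,-0.002,0,0,0],
    [0,0,-0.003,0,0,0],
    [0,0,-0.004,0,0,0],
    [0,0,-0.005,0,0,0],
    [0,0,-0.006,0,0,0],
    [0,0,-0.007,0,0,0],
    [0,0,-0.008,0,0,0],
    [0,0,-0.009,0,0,0],
    [0,0,-0.01,0,0,0],
    [0,0,-0.011,0,0,0],
    [0,0,-0.012,0,0,0]
  ]
}}

```text
time_s: 18.1
tcp_pos: [536.0, -49.9, 115.3]
tcp_rot: [[0.989, 0.146, -0.0], [0.146, -0.989, 0.0], [-0.0, -0.0, -1.0]]
wrist_force: [0.2, 0.7, 0.6]
grip_width: 0.3
finger_force: 0.0
```

The fingers are now free of the plate. I'll retreat upward and back.

Emit:
{"method": "drive_tool", "body": {
  "series": [
    [0,0,-0.01,0,0,0],
    [0,0,-0.03,0,0,0],
    [0,0,-0.06,0,0,0],
    [0,0,-0.1,0,0,0],
    [0,0,-0.15,0,0,0],
    [-0.04,0.03,-0.2,0,0,0],
    [-0.08,0.08,-0.24,0,0,0],
    [-0.12,0.14,-0.24,0,0,0],
    [-0.16,0.2,-0.24,0,0,0],
    [-0.2,0.26,-0.24,0,0,0],
    [-0.2,0.28,-0.24,0,0,0],
    [-0.2,0.28,-0.24,0,0,0]
  ]
}}

```text
time_s: 19.3
tcp_pos: [457.5, -204.2, 235.9]
tcp_rot: [[0.99, 0.144, 0.001], [0.144, -0.99, -0.0], [0.001, 0.0, -1.0]]
wrist_force: [0.0, 0.1, 0.2]
grip_width: -0.2
finger_force: 0.0
```

Run:
```python
from bench import r
import cv2
a=r.get_image("top")["image"][:,:,::-1][155:315,255:415]
b=r.get_image("scene")["image"][:,:,::-1][150:320,220:420]
cv2.imwrite("pics/f.png",cv2.hconcat([cv2.resize(a,(400,400),interpolation=2),cv2.resize(b,(400,400),interpolation=2)]))
o=r.observe(); print(o["tcp_pos"],o["wrist_force"],o["time_s"],abs(o["qd"]).max())
```

```text
[ 458.0141296  -202.01844467  235.56281819] [ 0.5595829   0.33358769 -0.25767461] 19.4 0.01565699000901831
```

View pics/f.png

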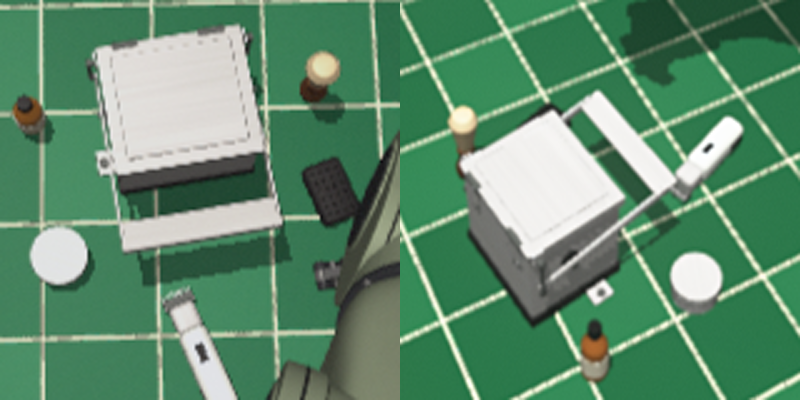

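The lid is shut (left panel, (180,95)), the plate is back up (left panel, (200,225)), and everything else is where it was.

```bash
python3 -c "
from bench import r
print(r.job_done())"
```

```text
the job is handed in; nothing more can be done
None
```

I pressed the plate to its stop, held the lid fully open for about four seconds, let it settle shut slowly under the fingertips, took the hand away, and handed the job in at about 19 s with nothing else moved.

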